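# Clamp the controller under the screw press

## Robot

A 6-joint arm with a two-finger parallel gripper is mounted at the origin on a cart in front of the work surface, level with it; the furniture and walls round the work are solid. World frame = base frame: x ahead of the robot, y to its left, z up, the work surface at z = 0. Lengths are in m, angles in rad, forces in N, time in s.
With the tool pointing down it reaches from about 0.375 to 0.975 m from the base axis. Payload 3.8 kg.
Tool frame: the origin (TCP) lies between the finger pads; the fingertips stand 22 mm ahead of it and the grasp point (between the pads) lies 3 mm ahead of it; z points along the fingers, y is the direction in which the jaws open and shut (so a half turn about z gives the same grasp; the last joint's range is limited). The gripper opens to 85 mm and grips with 20 to 120 N. Pads are 22 mm wide; open, the fingers measure 114 mm over their backs; the gripper's body (76 mm by 85 mm) begins 54 mm behind the grasp point. The pads swing forward as they close: fully open they stand 13 mm farther back than shut.
Start: joints at [-1.195, 0.264, 1.604, -0, 1.274, -0.037], TCP at [0.271, -0.618, 0.253] pointing down, gripper open.
Joint ranges: [-2.63, 2.63], [-0.94, 2.18], [0.31, 2.57], [-1.31, 4.45], [0, 2.66], [-2.55, 2.55]. Speed limits (rad/s): [2.57, 2.57, 3.14, 3.14, 3.14, 3.14].

## Interface

Orientations are given as a rotation vector (axis times angle).
In Python, from workcell import * gives the robot as it stands.
- The arm moves only by the tool step_arm, never from a script. Its argument "motion" is a list that holds one entry, the list of rows, each a list of 7 numbers: the finger opening in m, from 0 to 0.0854, then the shift along the world's x, y, z in m, then the turn, a rotation vector about the world's x, y, z in degrees. A call has exactly 8 rows; each row is the pose to reach, as a shift and turn from the pose measured when the call began; what a row does not reach only later rows make up. A row lasts 1/8 s, in which the tool goes at most 62.5 mm and 10.7 degrees, less where a joint would pass 70% of its speed; a pose out of reach is approached as far as the arm can. A call with a gripper value outside its range is refused whole. The fingers move at their own pace and stop on an object; "newtons" is the grip in N (left out, the last holds). Time passes only in rows, so rows that repeat a pose let the fingers close, or fill a call up. It gives the time, the measured TCP pose, the force and the opening at its end, in the units of the state.
- read_state(): the state, without advancing time (a new reading comes with each control period).
- read_camera(name): name is "scene" or "top"; returns (picture, depth): 480x640x3 uint8, blue, green, red; 480x640 float32, m along the optical axis (not along the pixel's ray), 0 where there is no reading.
- get_calibration(name): a dict with "K" (3x3 intrinsics, pixels), "world_from_camera" (4x4, takes a point from camera to world coordinates). Camera axes: x right, y down, z forward; pixel columns grow to the right and rows downward; lengths in m; the calibration is good to about 2 mm. A picture is of the moment at which its call begins. get_calibration takes no time and is no camera call.
- finish_job(): hands the job in, once; it reports no verdict.
Trained networks look in the newest picture that a camera, given by its name, has taken for a name from the list of things; names that differ only in an ending like _2 or _b are one class to them, and where a whole thing is asked for, a point or a joint stands for the part that bears it (a point fixed in the world has none). Each returns a list of dicts, best first, with "score" (0 to 1); they miss things now and then, are a little off and sometimes report something else, mostly with a low value. They report only what shows in the picture. A call takes as long as a camera call. They do not tell look-alikes from the thing itself.
- spot_in(camera, thing): "xyz" ([x, y, z] in m, in the coordinates of the camera as it stood for that picture, good to about 4 mm: the middle of the surface that is visible of it).
- regions_of(camera, thing): "region" (480x640 bool, what is visible of it).
The state is a dict: "time": time; "q": joint angles; "joint_vel": joint speeds; "joint_torque": joint torques, N m; "tool_pos": TCP position; "tcp_rot": TCP orientation; "wrist_force": force on the tool from outside, world axes, zero at the start; "torque": the same for the moment, N m; "width": opening from 0.0 (shut) to 1.0 (fully open).
Only numpy, scipy, OpenCV 4.12 (cv2) and the standard library are available. Lean on these libraries where they do the work, as an engineer would, in place of code of your own. Each camera call takes 0.05 s, during which the arm holds its last target. There are 200 camera calls.

## Task

Gently push the controller unit fully home against the back stop of the blue bench clamp, then screw the T-handle down clockwise until you feel the rubber foot hold the unit firmly, with about 25 N, without crushing it; the column behind is in the way of a full circle, so change over to the other end of the bar every half turn. Leave the unit clamped, let go, and leave the pen, tin and cutters where they are.

Things in the scene. Friction and masses are not known exactly. Their poses are not given: they have to be found in the camera images.
- stand: Fixed blue bench clamp; base plate 305x150x12 mm, x -175 to +130 mm. Origin on the bench right under the screw axis; x points to the rear (back stop, column), -x is the open front. Back stop face at x=+45 mm. Two guide rails 99 mm apart, 12 mm high, x -120 to +45 mm. Steel column 30 mm thick, 86 mm behind the screw axis, 300 mm high: a gripper can not pass over the rear of the handle.
- hub (a point): Point on the vertical screw axis at the mid-height of the two grips, 175 to 182 mm above the bench at the start (bracket height varies). Clockwise from above lowers it 10 mm a turn. Level steel cross bar 32 mm below it (10 mm thick, centre boss 24 mm wide, nothing higher than 20 mm below this point); the top of the bracket is 115 to 118 mm above the bench.
- red_end (a point): Centre of the red upright grip on one end of the cross bar, 48 mm from the screw axis: a plastic cylinder 16 mm thick, 46 mm tall, that revolves freely on its pin, so that it can be held with an unturned wrist while the bar goes round.
- black_end (a point): Centre of the black upright grip on the other end of the cross bar, exactly opposite the red one, same size, 48 mm from the axis.
- unit_center (a point): Centre (half-way up) of the loose controller unit, a cream flat box 172 mm long (along the stand's x), 95 mm wide, 37 mm high, 0.28 to 0.46 kg, lying on the base plate (its underside 12 mm above the bench) between the rails; its front face is 86 mm in front of this point. When home, this point is 41 mm in front of the screw axis.
- unit: The same controller unit; origin in the centre of its underside.
- handle: T-handle, screw and spring-backed 29 mm rubber foot; origin on the screw axis. Foot starts 5 to 12 mm above the unit (0.5 to 1.2 turns). Sideways force at a grip: 2 N turning freely; from first touch it climbs steadily to 5-6 N at 12 N on the unit, 8-10 N at 25 N, 14-17 N at 45 N; read at rest the rise at 25 N is about 5 N. 25 N comes 0.8 rad after touch. Stays where left.
- pen: Loose black marker pen 135 mm long, lying left of the clamp: leave alone.
- tin: Loose small tin, red lid, 44 mm wide, 20 mm high, right of the clamp: leave alone.
- cutters: Loose teal-handled cutters 138 mm long, lying left of the clamp: leave alone.
There are look-alikes about, which are no part of the job. What is meant by the unit is not purple, and is the larger of those in its own colour.

How it is judged:
By the outcome, as a careful person would: the job done as asked, in the order asked, and still so for the second after the job is handed in, with the robot touching nothing.
It also fails if it takes over 61 s, if anything falls off the work surface, if the arm or the gripper's body presses on something with over 40 N, if the wrist force passes 120 N, or if a joint passes its speed limit or range.

## Working session

There is one attempt and no reset: what is moved stays moved. The work goes in short steps, Python scripts to look and compute and a tool call to move; the robot and the scene stay as the last step left them, time stands still between calls to the robot, and variables do not carry over. Pictures are saved under pics/ and viewed, on a budget of 10 in all, crops included, one or two more only if the job needs it, and the job is handed in when it is done.

Besides the shell and the picture viewer there is one more tool, called as name([rows], argument=value, ...), one row to a line, values as JSON. step_arm: Moves the arm, as the interface text tells. Its arguments: {"type":"object","properties":{"motion":{"type":"array"},"newtons":{"type":"number"}},"required":["motion"]}

```bash
mkdir -p pics; ls; cat > h.py <<'E'
from workcell import *
import numpy as np, cv2
def w(cam,p):
    T=np.array(get_calibration(cam)["world_from_camera"]); return (T@np.r_[p,1])[:3]
def cl(cam,p):
    c=get_calibration(cam);T=np.linalg.inv(np.array(c["world_from_camera"]));q=T@np.r_[p,1];u=np.array(c["K"])@q[:3];return u[:2]/u[2]
def px(cam,uv,d):
    K=np.array(get_calibration(cam)["K"]);return w(cam,np.linalg.inv(K)@np.r_[uv,1]*d)
E
python3 - <<'E'
from h import *
a,_=read_camera("scene");b,_=read_camera("top")
cv2.imwrite("pics/a.png",a);cv2.imwrite("pics/b.png",b)
np.set_printoptions(precision=4,suppress=True)
print(read_state())
for c in("scene","top"):
    print(c,np.array(get_calibration(c)["world_from_camera"]))
    for t in("stand","hub","red_end","black_end","unit_center","unit","pen","tin","cutters"):
        for r in spot_in(c,t)[:4]:
            p=w(c,r["xyz"]);print(c,t,round(r["score"],2),p,cl(c,p).round())
E
```

```text
pics
{'time': 0.1, 'q': array([-1.1949,  0.2647,  1.6053, -0.    ,  1.2737, -0.0369]), 'joint_vel': array([ 0.001 , -0.0028, -0.0013,  0.0005,  0.0025, -0.0024]), 'joint_torque': array([  0.    , -51.6706, -36.8591,  -0.0001,   0.0064,   0.    ]), 'tool_pos': array([ 0.2706, -0.6177,  0.252 ]), 'tcp_rot': array([-3.0729, -0.6434,  0.0006]), 'wrist_force': array([ 0.18  , -0.1049, -0.5284]), 'torque': array([ 0.0072, -0.0028,  0.0318]), 'width': 1.0003065414862542}
scene [[ 0.4473 -0.4385  0.7796 -0.297 ]
 [-0.8943 -0.2312  0.383  -0.7088]
 [ 0.0123 -0.8685 -0.4955  0.6274]
 [ 0.      0.      0.      1.    ]]
scene stand 0.63 [ 0.6333 -0.2518  0.0125] [317. 253.]
scene hub 0.62 [ 0.5818 -0.2358  0.1513] [302. 212.]
scene red_end 0.97 [ 0.5823 -0.2384  0.1529] [303. 211.]
scene black_end 0.81 [ 0.5829 -0.2377  0.153 ] [303. 211.]
scene black_end 0.2 [ 0.4948 -0.239   0.0474] [286. 266.]
scene unit_center 0.95 [ 0.3408 -0.4052  0.0227] [320. 333.]
scene unit_center 0.9 [ 0.4427 -0.5738  0.0303] [417. 326.]
scene unit_center 0.78 [ 0.4918 -0.2431  0.0438] [287. 268.]
scene unit 0.85 [ 0.
[... 398 characters left out ...]
 stand 0.81 [ 0.6195 -0.2535  0.0124] [309. 204.]
top hub 0.66 [ 0.5927 -0.2342  0.1589] [293. 204.]
top red_end 0.9 [ 0.5884 -0.2358  0.1617] [294. 206.]
top black_end 0.97 [ 0.5881 -0.2351  0.1558] [294. 207.]
top unit_center 0.94 [ 0.4565 -0.5723  0.0347] [463. 277.]
top unit_center 0.71 [ 0.506  -0.2356  0.0427] [299. 256.]
top unit_center 0.64 [ 0.3588 -0.402   0.0224] [381. 326.]
top unit 0.83 [ 0.3534 -0.4018  0.0235] [381. 328.]
top unit 0.66 [ 0.4538 -0.571   0.0368] [462. 279.]
top unit 0.57 [ 0.5082 -0.2364  0.0435] [300. 255.]
top tin 0.73 [ 0.5182 -0.3619  0.0223] [360. 250.]
top tin 0.5 [ 0.5855 -0.2383  0.1577] [295. 208.]
top cutters 0.83 [ 0.655  -0.1217  0.0106] [248. 190.]
```

```bash
python3 - <<'E'
import cv2,numpy as np
a=cv2.imread("pics/a.png");b=cv2.imread("pics/b.png")
cv2.imwrite("pics/a1.png",cv2.resize(a[120:400,140:500],None,fx=2.1,fy=2.1,interpolation=3))
cv2.imwrite("pics/b1.png",cv2.resize(b[140:360,200:500],None,fx=2.6,fy=2.6,interpolation=3))
E
```

```text
(no output)
```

View pics/a1.png

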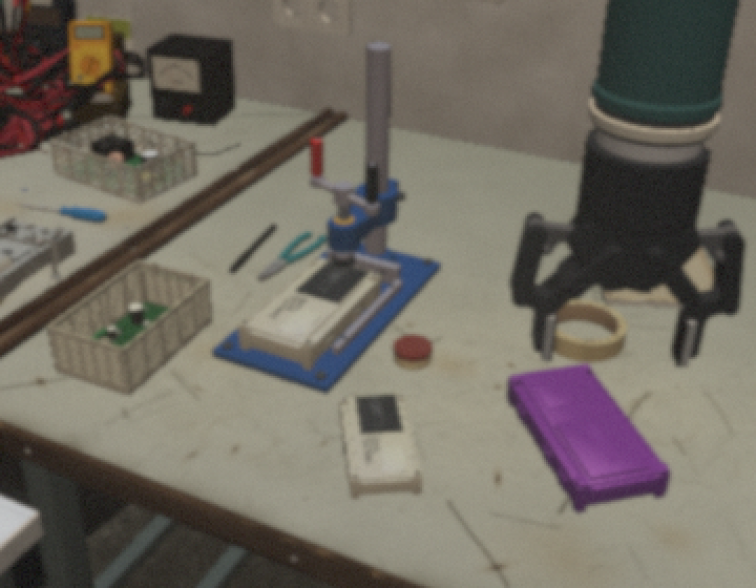

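View pics/b1.png

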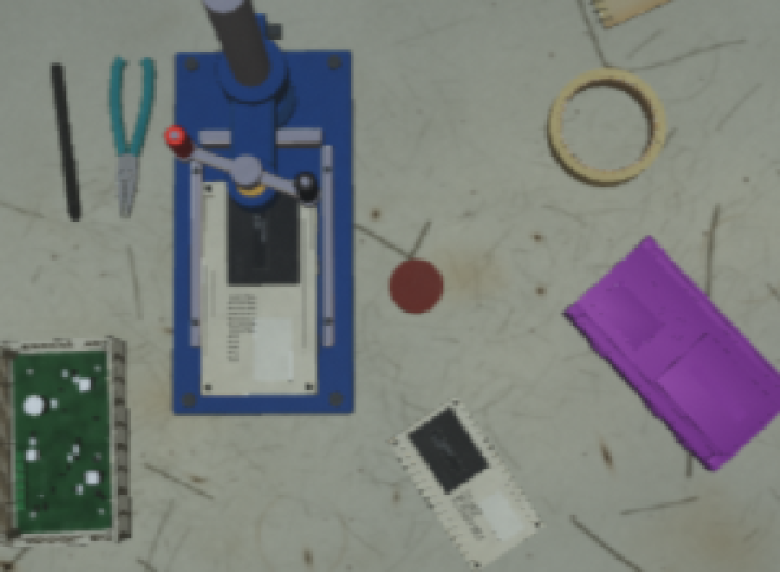

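The candidates for the unit are:
- the large cream box in the clamp: scene (287,268), top (299,256)
- the smaller cream box: scene (320,333), top (381,326)
- the purple box: scene (417,326), top (462,278)

I choose the one in the clamp: it is cream and the larger of the two cream ones. Next I measure the geometry from the depth clouds.

```bash
cat >> h.py <<'E'
def cloud(cam):
    im,d=read_camera(cam);c=get_calibration(cam);K=np.array(c["K"]);T=np.array(c["world_from_camera"])
    v,u=np.mgrid[:480,:640];P=np.stack([(u-K[0,2])/K[0,0]*d,(v-K[1,2])/K[1,1]*d,d],-1)@T[:3,:3].T+T[:3,3]
    P[d==0]=np.nan
    return im,P
def grips(cam,im,P,c=(0.60,-0.243)):
    "centroid and extents of red and black grip"
    hs=cv2.cvtColor(im,cv2.COLOR_BGR2HSV);z=P[...,2];near=(np.hypot(P[...,0]-c[0],P[...,1]-c[1])<.07)&(z>.14)&(z<.23)
    red=near&((hs[...,0]<10)|(hs[...,0]>170))&(hs[...,1]>120)
    blk=near&(hs[...,2]<70)&~red
    out={}
    for n,m in(("red",red),("blk",blk)):
        q=P[m]; 
        if len(q)<5: out[n]=None;continue
        t=q[q[:,2]>np.percentile(q[:,2],90)-.006]
        out[n]=(len(q),q.mean(0),t.mean(0),np.percentile(q[:,2],[2,98]))
    return out
E
python3 - <<'E'
from h import *
np.set_printoptions(precision=4,suppress=True)
for c in("top","scene"):
    im,P=cloud(c);z=P[...,2];hs=cv2.cvtColor(im,cv2.COLOR_BGR2HSV)
    reg=(P[...,0]>.35)&(P[...,0]<.8)&(P[...,1]>-.36)&(P[...,1]<-.13)
    blue=reg&(hs[...,0]>100)&(hs[...,0]<130)&(hs[...,1]>120)&(abs(z-.012)<.008)
    r=cv2.minAreaRect((P[blue][:,:2]*1000).astype(np.float32));print(c,"plate",blue.sum(),r,np.median(z[blue]))
    un=reg&(abs(z-.049)<.006)&(P[...,0]<.60)&(hs[...,1]<90)
    _,lab,st,_=cv2.connectedComponentsWithStats(un.astype(np.uint8));k=1+st[1:,4].argmax();un=lab==k
    r=cv2.minAreaRect((P[un][:,:2]*1000).astype(np.float32));print("unit",un.sum(),r,np.median(z[un]),P[un][:,0].min())
    print("unit pct",np.percentile(P[un],[.5,99.5],axis=0))
    # bench
    print("bench z",np.nanmedian(z[(P[...,0]>.4)&(P[...,0]<.6)&(P[...,1]<-.42)&(P[...,1]>-.46)]))
    for k,v in grips(c,im,P).items():print(k,v)
    for t in("red_end","black_end","hub"):
        for r in regions_of(c,t)[:2]:
            m=r["region"];print(t,r["score"],m.sum(),np.argwhere(m).mean(0),np.nanpercentile(P[m],[5,50,95],axis=0).tolist())
E
```

```text
top plate 3206 ((568.76806640625, -235.45553588867188), (147.19204711914062, 301.3834533691406), 89.6170883178711) 0.011956566138103475
unit 2504 ((516.0228271484375, -235.58074951171875), (89.06289672851562, 167.4903564453125), 89.8809585571289) 0.04699671621597279 0.43219008262548014
unit pct [[ 0.4325 -0.2756  0.0431]
 [ 0.5962 -0.1934  0.0532]]
bench z -0.00017139792995779501
red (64, array([ 0.6057, -0.1933,  0.1936]), array([ 0.6073, -0.1925,  0.1988]), array([0.1729, 0.2016]))
blk (259, array([ 0.6349, -0.2497,  0.1859]), array([ 0.6647, -0.2396,  0.2214]), array([0.1434, 0.2266]))
red_end 0.78 580 [204.4776 293.8414] [[0.5679399030603016, -0.286022324216168, 0.015854924719688412], [0.5930262508856795, -0.23634366324212075, 0.15681909134352745], [0.6145041686914794, -0.18942715351860678, 0.20054210886957063]]
black_end 0.96 559 [204.8301 293.9213] [[0.567864805317362, -0.286399174786813, 0.11192263796232957], [0.591732885750961, -0.23630203918777104, 0.15717738276609428], [0.6114682221655482, -0.18996682682005187, 0.20057667329411957]]
hub 0.77 557 [204.325  293.1652] [[0.5678
[... 1476 characters left out ...]
36305]]
black_end 0.23 2054 [268.3476 286.8982] [[0.4314749366416938, -0.2785337276514067, 0.020429571660266266], [0.4922694227052983, -0.24379487455771454, 0.044281786834280634], [0.5871233104717972, -0.19057610651871193, 0.049013143044970175]]
hub 0.6 471 [211.4671 304.0318] [[0.565620171319054, -0.2851645699183775, 0.06667468042857715], [0.5813777677095915, -0.23933120589840556, 0.15361803546656652], [0.6046731714400355, -0.1887633898860296, 0.1960560645038747]]
hub 0.56 2500 [247.6284 308.5936] [[0.41678209632706215, -0.30682218954281537, 0.005979099073013116], [0.6163138607853428, -0.26233072594478224, 0.012949194256737462], [0.6875376557709242, -0.1976596397833874, 0.2741128966511881]]
```

The clamp is aligned with the world axes within about 0.5°. Its screw axis is near (0.591, -0.2355). The unit's front face is at x≈0.430 and should end at about 0.464, so it has 34 mm to go. Red sits at +70°, black at -110°. I go to the front first, for the push.

step_arm([
  [[0.04,0.015,0.048,0,0,0,-3],[0.04,0.03,0.096,0,0,0,-6],[0.04,0.045,0.144,0,0,0,-9],[0.04,0.06,0.192,0,0,0,-12],[0.04,0.075,0.24,0,0,0,-15],[0.04,0.09,0.288,0,0,0,-18],[0.04,0.105,0.336,0,0,0,-21],[0.04,0.119,0.383,0,0,0,-24]],
], newtons=40)

```text
time: 2.4
tool_pos: [0.3901, -0.2338, 0.2536]
tcp_rot: [3.141, -0.013, 0.001]
wrist_force: [1.1, -0.3, 0.4]
width: 0.463
```

step_arm([
  [[0.04,0,0,-0.02,0,0,0],[0.04,0,0,-0.05,0,0,0],[0.04,0,0,-0.08,0,0,0],[0.04,0,0,-0.11,0,0,0],[0.04,0,0,-0.14,0,0,0],[0.04,0,0,-0.16,0,0,0],[0.04,0,0,-0.16,0,0,0],[0.04,0,0,-0.16,0,0,0]],
])

```text
time: 3.4
tool_pos: [0.3907, -0.2342, 0.0945]
tcp_rot: [3.14, -0.013, 0.003]
wrist_force: [0.1, 0.3, 0.2]
width: 0.47
```

step_arm([
  [[0.04,0,0,-0.02,0,0,0],[0.04,0,0,-0.04,0,0,0],[0.04,0,0,-0.05,0,0,0],[0.04,0.008,0,-0.05,0,0,0],[0.04,0.016,0,-0.05,0,0,0],[0.04,0.024,0,-0.05,0,0,0],[0.04,0.028,0,-0.05,0,0,0],[0.04,0.028,0,-0.05,0,0,0]],
])

```text
time: 4.4
tool_pos: [0.4193, -0.2343, 0.0447]
tcp_rot: [3.14, -0.012, 0.004]
wrist_force: [-0.0, -0.1, -0.8]
width: 0.466
```

```bash
python3 - <<'E'
from h import *
im,d=read_camera("scene");cv2.imwrite("pics/c.png",cv2.resize(im[150:350,180:420],None,fx=3,fy=3,interpolation=3))
print(read_state()["tool_pos"],read_state()["wrist_force"])
E
```

```text
[ 0.41882471 -0.23412186  0.04454833] [-0.67849426  0.0294884  -0.6382184 ]
```

View pics/c.png

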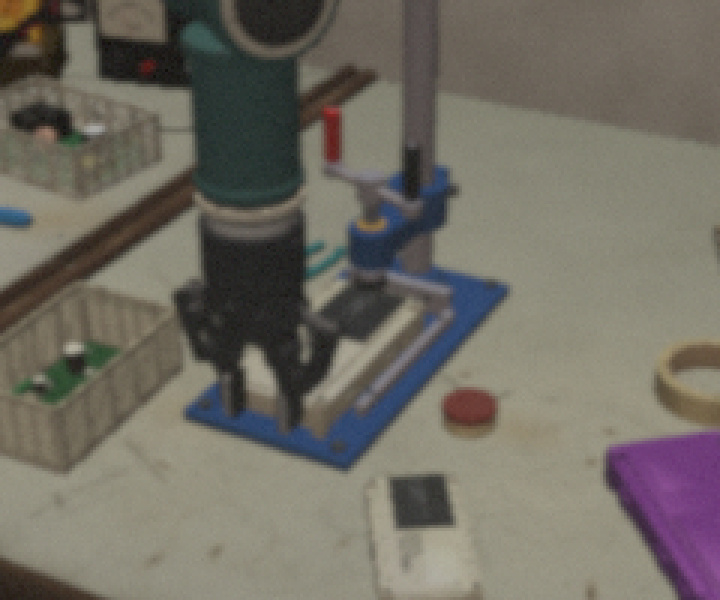

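The fingers stand just in front of the cream unit's front face, at crop pixels (232,395) and (290,410). They clear the basket. I push slowly.

step_arm([
  [[0.04,0.004,0,0,0,0,0],[0.04,0.008,0,0,0,0,0],[0.04,0.012,0,0,0,0,0],[0.04,0.016,0,0,0,0,0],[0.04,0.02,0,0,0,0,0],[0.04,0.024,0,0,0,0,0],[0.04,0.027,0,0,0,0,0],[0.04,0.028,0,0,0,0,0]],
])

```text
time: 5.45
tool_pos: [0.447, -0.2341, 0.0445]
tcp_rot: [3.14, -0.012, 0.003]
wrist_force: [-2.1, -0.1, -0.3]
width: 0.469
```

step_arm([
  [[0.04,0.001,0,0,0,0,0],[0.04,0.002,0,0,0,0,0],[0.04,0.003,0,0,0,0,0],[0.04,0.004,0,0,0,0,0],[0.04,0.005,0,0,0,0,0],[0.04,0.005,0,0,0,0,0],[0.04,0.005,0,0,0,0,0],[0.04,0.005,0,0,0,0,0]],
])

```text
time: 6.45
tool_pos: [0.4523, -0.2342, 0.0447]
tcp_rot: [3.14, -0.012, 0.004]
wrist_force: [0.4, 0.0, -0.3]
width: 0.466
```

step_arm([
  [[0.04,0.0005,0,0,0,0,0],[0.04,0.001,0,0,0,0,0],[0.04,0.0015,0,0,0,0,0],[0.04,0.002,0,0,0,0,0],[0.04,0.0025,0,0,0,0,0],[0.04,0.003,0,0,0,0,0],[0.04,0.0035,0,0,0,0,0],[0.04,0.004,0,0,0,0,0]],
])

```text
time: 7.45
tool_pos: [0.4547, -0.2341, 0.0445]
tcp_rot: [3.141, -0.011, -0.002]
wrist_force: [-8.5, -2.3, 5.0]
width: 0.469
```

step_arm([
  [[0.04,-0.01,0,0,0,0,0],[0.04,-0.03,0,0.01,0,0,0],[0.06,-0.04,0,0.06,0,0,0],[0.06,-0.04,0,0.12,0,0,0],[0.06,-0.04,0,0.18,0,0,0],[0.06,-0.04,0,0.22,0,0,0],[0.06,-0.04,0,0.22,0,0,0],[0.06,-0.04,0,0.22,0,0,0]],
])

```text
time: 8.45
tool_pos: [0.4145, -0.2339, 0.2639]
tcp_rot: [3.141, -0.011, -0.001]
wrist_force: [0.6, 0.9, -0.3]
width: 0.701
```

```bash
python3 - <<'E'
from h import *
np.set_printoptions(precision=4,suppress=True)
im,P=cloud("scene");z=P[...,2];hs=cv2.cvtColor(im,cv2.COLOR_BGR2HSV)
cv2.imwrite("pics/d.png",cv2.resize(im[150:330,200:400],None,fx=3.5,fy=3.5,interpolation=3))
reg=(P[...,0]>.35)&(P[...,0]<.8)&(P[...,1]>-.36)&(P[...,1]<-.13)
un=reg&(abs(z-.049)<.008)&(P[...,0]<.66)&(hs[...,1]<90)
_,lab,st,_=cv2.connectedComponentsWithStats(un.astype(np.uint8));un=lab==1+st[1:,4].argmax()
print("unit pct",np.percentile(P[un],[.5,99.5],axis=0))
for k,v in grips("scene",im,P).items():print(k,v)
im,P=cloud("top")
cv2.imwrite("pics/d2.png",cv2.resize(im[150:310,220:400],None,fx=3.5,fy=3.5,interpolation=3))
for k,v in grips("top",im,P).items():print(k,v)
print(read_state()["tool_pos"],read_state()["q"])
E
```

```text
unit pct [[ 0.462  -0.2777  0.0412]
 [ 0.6326 -0.1887  0.0508]]
red (74, array([ 0.6027, -0.1923,  0.182 ]), array([ 0.6038, -0.1904,  0.1964]), array([0.16  , 0.1996]))
blk (103, array([ 0.5729, -0.2801,  0.1762]), array([ 0.5685, -0.2819,  0.1946]), array([0.1425, 0.1984]))
red (63, array([ 0.6058, -0.1932,  0.1936]), array([ 0.6073, -0.1926,  0.1988]), array([0.1688, 0.2015]))
blk (248, array([ 0.6379, -0.2494,  0.1875]), array([ 0.6649, -0.24  ,  0.221 ]), array([0.1445, 0.2275]))
[ 0.4138 -0.2335  0.2625] [-0.5654 -0.1253  2.0015 -0.0011  1.2687  1.0128]
```

View pics/d.png

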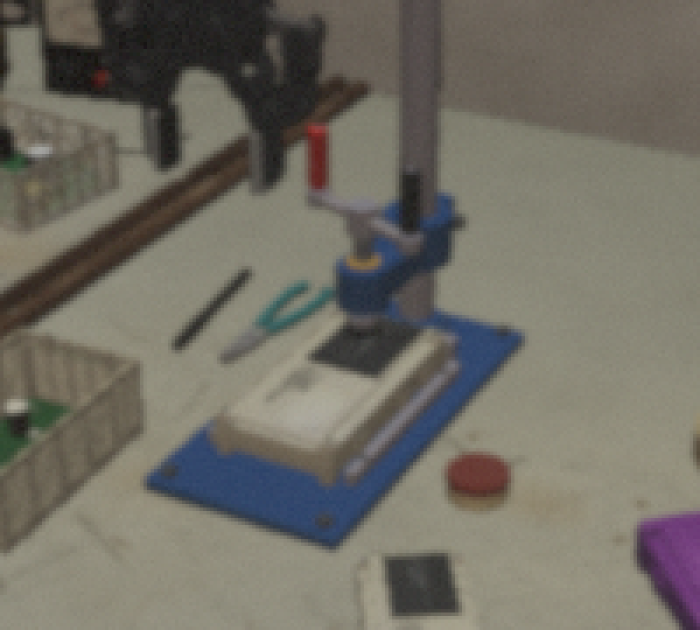

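View pics/d2.png

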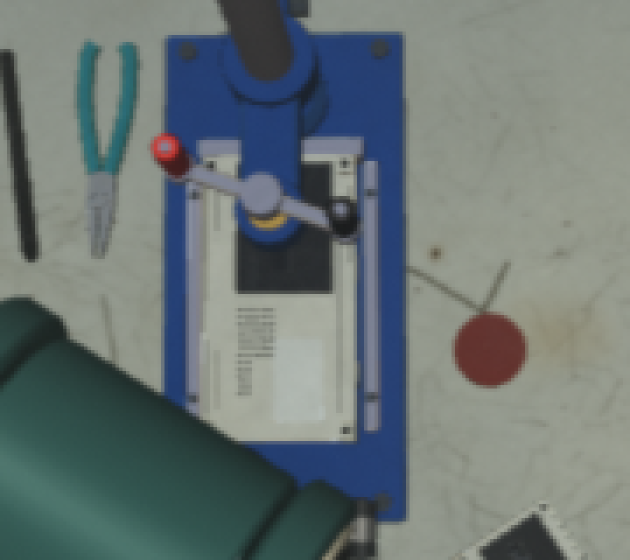

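The unit now sits against the back stop: in the top crop its rear edge touches the stop bar near (270,150). Front face x≈0.463, as expected. Pen, cutters and tin are untouched. Grip tops in the top crop: red (166,148), black (343,210). I convert these pixels.

```bash
cat >> h.py <<'E'
def atz(cam,uv,z):
    c=get_calibration(cam);T=np.array(c["world_from_camera"]);r=T[:3,:3]@np.linalg.inv(np.array(c["K"]))@np.r_[uv,1];return T[:3,3]+r*(z-T[2,3])/r[2]
E
python3 - <<'E'
from h import *
for n,u,z in(("red",(166,148),.2),("blk",(343,210),.2),("boss",(262,193),.157)):
    print(n,atz("top",np.array(u)/3.5+[220,150],z))
E
```

```text
red [ 0.60707786 -0.19263946  0.2       ]
blk [ 0.57311951 -0.28306117  0.2       ]
boss [ 0.59093188 -0.23768351  0.157     ]
```

step_arm([
  [[0.06,0.04,-0.012,0,0,0,0],[0.06,0.08,-0.024,0,0,0,0],[0.06,0.12,-0.036,0,0,0,0],[0.06,0.15,-0.046,0,0,0,0],[0.06,0.16,-0.0485,-0.01,0,0,0],[0.06,0.16,-0.0485,-0.03,0,0,0],[0.06,0.16,-0.0485,-0.04,0,0,0],[0.06,0.16,-0.0485,-0.04,0,0,0]],
])

```text
time: 9.55
tool_pos: [0.5718, -0.2811, 0.2203]
tcp_rot: [-3.139, 0.012, 0.011]
wrist_force: [0.0, -0.2, 0.9]
width: 0.701
```

```bash
python3 - <<'E'
from h import *
im,d=read_camera("scene");cv2.imwrite("pics/e.png",cv2.resize(im[130:290,220:400],None,fx=3.5,fy=3.5,interpolation=3))
print(read_state()["tool_pos"],read_state()["wrist_force"])
E
```

```text
[ 0.57263423 -0.28157161  0.22170072] [-0.50221637 -1.43729137 -0.13255891]
```

View pics/e.png

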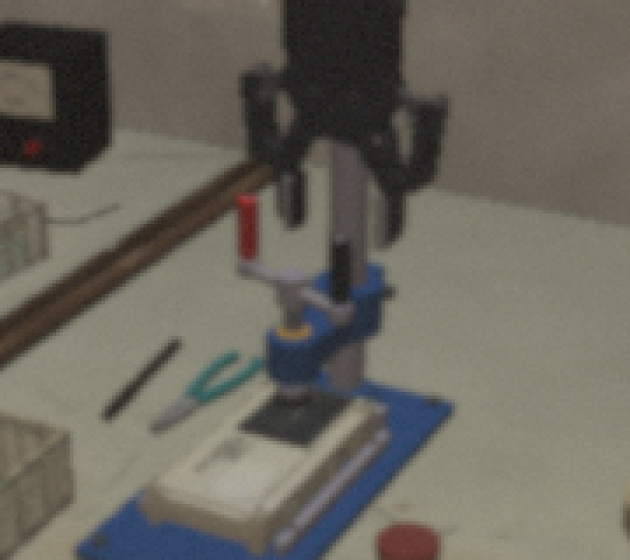

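The fingers at (292,225) and (388,245) straddle the black grip at (341,260). I descend and close.

step_arm([
  [[0.06,0.001,0,-0.013,0,0,0],[0.06,0.001,0,-0.026,0,0,0],[0.06,0.001,0,-0.036,0,0,0],[0.04,0.001,0,-0.037,0,0,0],[0.0,0.001,0,-0.037,0,0,0],[0.0,0.001,0,-0.037,0,0,0],[0.0,0.001,0,-0.037,0,0,0],[0.0,0.001,0,-0.037,0,0,0]],
], newtons=50)

```text
time: 10.6
tool_pos: [0.574, -0.281, 0.1851]
tcp_rot: [-3.139, 0.011, 0.007]
wrist_force: [1.0, 4.6, 1.5]
width: 0.167
```

```bash
cat >> h.py <<'E'
def arc(steps,c=(0.591,-0.2365),R=.048):
    s=read_state();p=s["tool_pos"];f=s["wrist_force"];d=p[:2]-c;a=np.arctan2(d[1],d[0])
    t=np.array([np.sin(a),-np.cos(a)]);n=d/np.hypot(*d)
    print("t",s["time"],"pos",p.round(4),"R",np.hypot(*d).round(4),"ang",np.degrees(a).round(1),"f",f.round(1),"f_tan(cw)",(f[:2]@t).round(2),"f_rad",(f[:2]@n).round(2),"w",round(s["width"],3),"q6",s["q"][5].round(2))
    for k in steps:
        b=a-np.radians(k);g=c+R*np.array([np.cos(b),np.sin(b)])-p[:2]
        print("[0, %.4f, %.4f, %.4f, 0, 0, 0]"%(g[0],g[1],-.01*k/360),end=", ")
    print()
E
python3 -c "
from h import *
arc(np.linspace(8,64,8))"
```

```text
t 10.6 pos [ 0.574  -0.281   0.1851] R 0.0476 ang -110.9 f [1.  4.6 1.5] f_tan(cw) 0.69 f_rad -4.61 w 0.167 q6 1.08
[0, -0.0062, 0.0024, -0.0002, 0, 0, 0], [0, -0.0118, 0.0061, -0.0004, 0, 0, 0], [0, -0.0169, 0.0105, -0.0007, 0, 0, 0], [0, -0.0213, 0.0155, -0.0009, 0, 0, 0], [0, -0.0249, 0.0211, -0.0011, 0, 0, 0], [0, -0.0278, 0.0272, -0.0013, 0, 0, 0], [0, -0.0297, 0.0336, -0.0016, 0, 0, 0], [0, -0.0308, 0.0402, -0.0018, 0, 0, 0],
```

step_arm([
  [[0,-0.006,0.0025,0,0,0,0],[0,-0.0118,0.0061,-0.0004,0,0,0],[0,-0.0169,0.0105,-0.0007,0,0,0],[0,-0.0213,0.0155,-0.0009,0,0,0],[0,-0.0249,0.0211,-0.0011,0,0,0],[0,-0.0278,0.0272,-0.0013,0,0,0],[0,-0.0297,0.0336,-0.0016,0,0,0],[0,-0.0308,0.0402,-0.0018,0,0,0]],
])

```text
time: 11.6
tool_pos: [0.5429, -0.241, 0.1835]
tcp_rot: [-3.14, 0.011, 0.007]
wrist_force: [2.9, -1.6, -2.0]
width: 0.171
```

```bash
python3 -c "
from h import *
arc(np.linspace(14,112,8))"
```

```text
t 11.6 pos [ 0.5429 -0.241   0.1835] R 0.0483 ang -174.7 f [ 2.9 -1.6 -2. ] f_tan(cw) -1.89 f_rad -2.78 w 0.171 q6 1.12
[0, 0.0006, 0.0117, -0.0004, 0, 0, 0], [0, 0.0038, 0.0230, -0.0008, 0, 0, 0], [0, 0.0096, 0.0331, -0.0012, 0, 0, 0], [0, 0.0177, 0.0416, -0.0016, 0, 0, 0], [0, 0.0276, 0.0479, -0.0019, 0, 0, 0], [0, 0.0387, 0.0515, -0.0023, 0, 0, 0], [0, 0.0503, 0.0524, -0.0027, 0, 0, 0], [0, 0.0619, 0.0504, -0.0031, 0, 0, 0],
```

step_arm([
  [[0,0.0007,0.0117,-0.0004,0,0,0],[0,0.0039,0.023,-0.0008,0,0,0],[0,0.0097,0.0331,-0.0012,0,0,0],[0,0.0178,0.0414,-0.0016,0,0,0],[0,0.0277,0.0477,-0.0019,0,0,0],[0,0.0387,0.0512,-0.0023,0,0,0],[0,0.0503,0.0521,-0.0027,0,0,0],[0,0.0619,0.0501,-0.0031,0,0,0]],
])

```text
time: 12.6
tool_pos: [0.606, -0.1901, 0.1803]
tcp_rot: [-3.139, 0.011, 0.006]
wrist_force: [-1.8, 2.4, 1.5]
width: 0.169
```

```bash
python3 -c "
from h import *
arc(np.linspace(4,12,4))"
```

```text
t 12.6 pos [ 0.606  -0.1901  0.1803] R 0.0487 ang 72.1 f [-1.8  2.4  1.5] f_tan(cw) -2.42 f_rad 1.73 w 0.169 q6 1.23
[0, 0.0029, -0.0018, -0.0001, 0, 0, 0], [0, 0.0050, -0.0027, -0.0002, 0, 0, 0], [0, 0.0070, -0.0037, -0.0003, 0, 0, 0], [0, 0.0090, -0.0048, -0.0003, 0, 0, 0],
```

step_arm([
  [[0.05,0,0,0,0,0,0],[0.05,0,0,0,0,0,0],[0.05,0,0,0.005,0,0,0],[0.05,0,0,0.045,0,0,0],[0.05,-0.003,-0.01,0.047,0,0,0],[0.05,-0.017,-0.05,0.047,0,0,0],[0.05,-0.031,-0.0905,0.047,0,0,0],[0.05,-0.031,-0.0905,0.047,0,0,0]],
])

```text
time: 13.6
tool_pos: [0.5733, -0.2836, 0.2268]
tcp_rot: [-3.14, 0.017, 0.007]
wrist_force: [-0.1, 0.3, -0.1]
width: 0.584
```

```bash
python3 - <<'E'
from h import *
im,d=read_camera("scene");cv2.imwrite("pics/f.png",cv2.resize(im[130:290,220:400],None,fx=3.5,fy=3.5,interpolation=3))
s=read_state();print(s["tool_pos"],s["wrist_force"],s["width"])
E
```

```text
[ 0.57390236 -0.28206513  0.22674639] [ 0.36798926  0.88446933 -0.29795362] 0.5846622467755868
```

View pics/f.png

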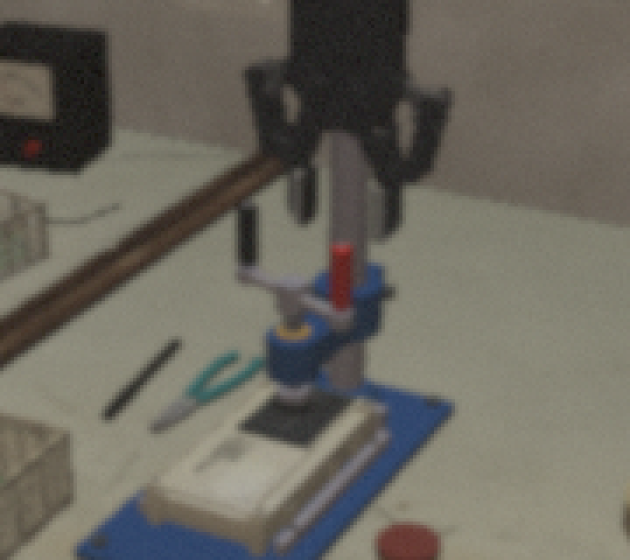

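The half turn worked. Red is now front right at (341,270) between the fingers, and black is at the left. I regrip on red.

step_arm([
  [[0.05,0.001,0,-0.015,0,0,0],[0.05,0.001,0,-0.032,0,0,0],[0.05,0.001,0,-0.045,0,0,0],[0.03,0.001,0,-0.046,0,0,0],[0.0,0.001,0,-0.046,0,0,0],[0.0,0.001,0,-0.046,0,0,0],[0.0,0.001,0,-0.046,0,0,0],[0.0,0.001,0,-0.046,0,0,0]],
])

```text
time: 14.65
tool_pos: [0.5749, -0.2812, 0.1805]
tcp_rot: [-3.137, 0.016, 0.007]
wrist_force: [1.7, 5.1, -3.0]
width: 0.17
```

```bash
sed -i 's/c=(0.591,-0.2365),R/c=(0.5905,-0.236),R/' h.py; python3 -c "
from h import *
arc(np.r_[4:33:4])"
```

```text
t 14.65 pos [ 0.5749 -0.2812  0.1805] R 0.0478 ang -109.0 f [ 1.7  5.1 -3. ] f_tan(cw) 0.09 f_rad -5.36 w 0.17 q6 1.09
[0, -0.0032, 0.0011, -0.0001, 0, 0, 0], [0, -0.0062, 0.0025, -0.0002, 0, 0, 0], [0, -0.0091, 0.0041, -0.0003, 0, 0, 0], [0, -0.0120, 0.0059, -0.0004, 0, 0, 0], [0, -0.0146, 0.0079, -0.0006, 0, 0, 0], [0, -0.0172, 0.0101, -0.0007, 0, 0, 0], [0, -0.0195, 0.0125, -0.0008, 0, 0, 0], [0, -0.0217, 0.0150, -0.0009, 0, 0, 0],
```

step_arm([
  [[0,-0.0032,0.0012,-0.0001,0,0,0],[0,-0.0062,0.0026,-0.0002,0,0,0],[0,-0.0091,0.0042,-0.0003,0,0,0],[0,-0.012,0.006,-0.0004,0,0,0],[0,-0.0146,0.008,-0.0006,0,0,0],[0,-0.0172,0.0102,-0.0007,0,0,0],[0,-0.0195,0.0126,-0.0008,0,0,0],[0,-0.0195,0.0126,-0.0008,0,0,0]],
])

```text
time: 15.65
tool_pos: [0.5558, -0.2686, 0.1798]
tcp_rot: [-3.138, 0.016, 0.005]
wrist_force: [3.2, 2.6, -5.8]
width: 0.171
```

```bash
python3 -c "
from h import *
arc(np.r_[4:33:4])"
```

```text
t 15.65 pos [ 0.5558 -0.2686  0.1798] R 0.0477 ang -136.8 f [ 3.2  2.6 -5.8] f_tan(cw) -0.3 f_rad -4.09 w 0.171 q6 1.09
[0, -0.0025, 0.0023, -0.0001, 0, 0, 0], [0, -0.0045, 0.0049, -0.0002, 0, 0, 0], [0, -0.0063, 0.0077, -0.0003, 0, 0, 0], [0, -0.0080, 0.0107, -0.0004, 0, 0, 0], [0, -0.0094, 0.0137, -0.0006, 0, 0, 0], [0, -0.0106, 0.0168, -0.0007, 0, 0, 0], [0, -0.0116, 0.0200, -0.0008, 0, 0, 0], [0, -0.0124, 0.0233, -0.0009, 0, 0, 0],
```

step_arm([
  [[0,-0.0023,0.0023,-0.0004,0,0,0],[0,-0.0043,0.0049,-0.0006,0,0,0],[0,-0.0061,0.0077,-0.0007,0,0,0],[0,-0.0078,0.0107,-0.0008,0,0,0],[0,-0.0092,0.0137,-0.001,0,0,0],[0,-0.0104,0.0168,-0.0011,0,0,0],[0,-0.0114,0.02,-0.0012,0,0,0],[0,-0.0114,0.02,-0.0012,0,0,0]],
])

```text
time: 16.65
tool_pos: [0.5446, -0.2487, 0.179]
tcp_rot: [-3.138, 0.015, 0.004]
wrist_force: [5.0, 0.4, -4.2]
width: 0.17
```

```bash
python3 -c "
from h import *
arc(np.r_[4:33:4])"
```

```text
t 16.65 pos [ 0.5446 -0.2487  0.179 ] R 0.0477 ang -164.5 f [ 5.   0.4 -4.2] f_tan(cw) -0.94 f_rad -4.98 w 0.17 q6 1.11
[0, -0.0011, 0.0032, -0.0001, 0, 0, 0], [0, -0.0017, 0.0065, -0.0002, 0, 0, 0], [0, -0.0020, 0.0098, -0.0003, 0, 0, 0], [0, -0.0021, 0.0132, -0.0004, 0, 0, 0], [0, -0.0019, 0.0165, -0.0006, 0, 0, 0], [0, -0.0015, 0.0198, -0.0007, 0, 0, 0], [0, -0.0009, 0.0231, -0.0008, 0, 0, 0], [0, -0.0001, 0.0264, -0.0009, 0, 0, 0],
```

step_arm([
  [[0,-0.0007,0.0032,-0.0003,0,0,0],[0,-0.0013,0.0065,-0.0005,0,0,0],[0,-0.0016,0.0098,-0.0006,0,0,0],[0,-0.0017,0.0132,-0.0007,0,0,0],[0,-0.0015,0.0165,-0.0009,0,0,0],[0,-0.0011,0.0198,-0.001,0,0,0],[0,-0.0005,0.0231,-0.0011,0,0,0],[0,-0.0005,0.0231,-0.0011,0,0,0]],
])

```text
time: 17.65
tool_pos: [0.544, -0.2253, 0.1781]
tcp_rot: [-3.138, 0.015, 0.004]
wrist_force: [0.9, -0.9, 0.4]
width: 0.172
```

```bash
python3 -c "
from h import *
arc(np.r_[4:33:4])"
```

```text
t 17.65 pos [ 0.544  -0.2253  0.1781] R 0.0477 ang 167.0 f [ 0.9 -0.9  0.4] f_tan(cw) -0.65 f_rad -1.07 w 0.172 q6 1.14
[0, 0.0006, 0.0033, -0.0001, 0, 0, 0], [0, 0.0017, 0.0065, -0.0002, 0, 0, 0], [0, 0.0030, 0.0096, -0.0003, 0, 0, 0], [0, 0.0045, 0.0125, -0.0004, 0, 0, 0], [0, 0.0062, 0.0154, -0.0006, 0, 0, 0], [0, 0.0081, 0.0182, -0.0007, 0, 0, 0], [0, 0.0102, 0.0208, -0.0008, 0, 0, 0], [0, 0.0125, 0.0232, -0.0009, 0, 0, 0],
```

step_arm([
  [[0,0.0006,0.0033,-0.0001,0,0,0],[0,0.0017,0.0065,-0.0002,0,0,0],[0,0.003,0.0096,-0.0003,0,0,0],[0,0.0045,0.0125,-0.0004,0,0,0],[0,0.0062,0.0154,-0.0006,0,0,0],[0,0.0081,0.0182,-0.0007,0,0,0],[0,0.0102,0.0208,-0.0008,0,0,0],[0,0.0102,0.0208,-0.0008,0,0,0]],
])

```text
time: 18.65
tool_pos: [0.5545, -0.2041, 0.1774]
tcp_rot: [-3.138, 0.015, 0.004]
wrist_force: [1.9, -1.9, 0.8]
width: 0.171
```

```bash
python3 -c "
from h import *
arc(np.r_[4:33:4])"
```

```text
t 18.65 pos [ 0.5545 -0.2041  0.1774] R 0.0481 ang 138.5 f [ 1.9 -1.9  0.8] f_tan(cw) -0.2 f_rad -2.67 w 0.171 q6 1.18
[0, 0.0024, 0.0024, -0.0001, 0, 0, 0], [0, 0.0049, 0.0046, -0.0002, 0, 0, 0], [0, 0.0075, 0.0067, -0.0003, 0, 0, 0], [0, 0.0102, 0.0086, -0.0004, 0, 0, 0], [0, 0.0131, 0.0103, -0.0006, 0, 0, 0], [0, 0.0161, 0.0118, -0.0007, 0, 0, 0], [0, 0.0192, 0.0131, -0.0008, 0, 0, 0], [0, 0.0224, 0.0141, -0.0009, 0, 0, 0],
```

step_arm([
  [[0,0.0024,0.0023,-0.0001,0,0,0],[0,0.0049,0.0045,-0.0002,0,0,0],[0,0.0075,0.0066,-0.0003,0,0,0],[0,0.0102,0.0085,-0.0004,0,0,0],[0,0.0131,0.0102,-0.0006,0,0,0],[0,0.0161,0.0117,-0.0007,0,0,0],[0,0.0192,0.013,-0.0008,0,0,0],[0,0.0192,0.013,-0.0008,0,0,0]],
])

```text
time: 19.65
tool_pos: [0.574, -0.1907, 0.1767]
tcp_rot: [-3.137, 0.014, 0.003]
wrist_force: [-1.6, -0.5, 3.2]
width: 0.172
```

```bash
python3 -c "
from h import *
arc(np.r_[4:49:4])"
```

```text
t 19.65 pos [ 0.574  -0.1907  0.1767] R 0.0482 ang 110.1 f [-1.6 -0.5  3.2] f_tan(cw) -1.67 f_rad 0.1 w 0.172 q6 1.21
[0, 0.0033, 0.0008, -0.0001, 0, 0, 0], [0, 0.0065, 0.0016, -0.0002, 0, 0, 0], [0, 0.0098, 0.0022, -0.0003, 0, 0, 0], [0, 0.0131, 0.0026, -0.0004, 0, 0, 0], [0, 0.0165, 0.0027, -0.0006, 0, 0, 0], [0, 0.0198, 0.0026, -0.0007, 0, 0, 0], [0, 0.0232, 0.0022, -0.0008, 0, 0, 0], [0, 0.0265, 0.0017, -0.0009, 0, 0, 0], [0, 0.0297, 0.0009, -0.0010, 0, 0, 0], [0, 0.0329, -0.0002, -0.0011, 0, 0, 0], [0, 0.0360, -0.0014, -0.0012, 0, 0, 0], [0, 0.0390, -0.0029, -0.0013, 0, 0, 0],
```

step_arm([
  [[0,0.0033,0.0008,-0.0001,0,0,0],[0,0.0065,0.0015,-0.0002,0,0,0],[0,0.0098,0.002,-0.0003,0,0,0],[0,0.0131,0.0024,-0.0004,0,0,0],[0,0.0165,0.0024,-0.0006,0,0,0],[0,0.0165,0.0024,-0.0006,0,0,0],[0,0.0165,0.0024,-0.0006,0,0,0],[0,0.0165,0.0024,-0.0006,0,0,0]],
])

```text
time: 20.65
tool_pos: [0.5909, -0.1877, 0.1763]
tcp_rot: [-3.136, 0.014, 0.002]
wrist_force: [-2.5, 2.7, 5.1]
width: 0.172
```

```bash
cat >> h.py <<'E'
def rest(n=5,c=(0.5905,-0.236)):
    F=[]
    for i in range(n):
        read_camera("scene");s=read_state();F.append(np.r_[s["wrist_force"],s["tool_pos"]])
    F=np.array(F);m=F.mean(0);d=m[3:5]-c;n_=d/np.hypot(*d);t=np.array([n_[1],-n_[0]])
    print("rest f_tan %.2f +-%.2f f_rad %.2f fz %.2f"%(m[:2]@t,(F[:,:2]@t).std(),m[:2]@n_,m[2]),"pos",m[3:].round(4))
E
python3 -c "
from h import *
rest()
arc(np.r_[4:25:4])"
```

```text
rest f_tan -2.10 +-0.45 f_rad 2.26 fz 5.18 pos [ 0.5908 -0.1877  0.1763]
t 20.9 pos [ 0.5908 -0.1877  0.1762] R 0.0483 ang 89.6 f [-1.2  3.   5.3] f_tan(cw) -1.26 f_rad 2.95 w 0.173 q6 1.23
[0, 0.0033, -0.0004, -0.0001, 0, 0, 0], [0, 0.0067, -0.0008, -0.0002, 0, 0, 0], [0, 0.0100, -0.0014, -0.0003, 0, 0, 0], [0, 0.0132, -0.0022, -0.0004, 0, 0, 0], [0, 0.0164, -0.0033, -0.0006, 0, 0, 0], [0, 0.0195, -0.0046, -0.0007, 0, 0, 0],
```

step_arm([
  [[0,0.0033,-0.0005,-0.0003,0,0,0],[0,0.0067,-0.001,-0.0005,0,0,0],[0,0.01,-0.0017,-0.0007,0,0,0],[0,0.0132,-0.0025,-0.0008,0,0,0],[0,0.0132,-0.0025,-0.0008,0,0,0],[0,0.0132,-0.0025,-0.0008,0,0,0],[0,0.0132,-0.0025,-0.0008,0,0,0],[0,0.0132,-0.0025,-0.0008,0,0,0]],
])

```text
time: 21.9
tool_pos: [0.6044, -0.1896, 0.1759]
tcp_rot: [-3.135, 0.015, 0.002]
wrist_force: [-2.4, 2.9, 6.5]
width: 0.169
```

```bash
python3 -c "
from h import *
rest()
im,d=read_camera('scene');cv2.imwrite('pics/g.png',cv2.resize(im[210:270,270:360],None,fx=7,fy=7,interpolation=3))
arc(np.r_[4:5:4])"
```

```text
rest f_tan -3.48 +-0.40 f_rad 2.26 fz 6.41 pos [ 0.6044 -0.1896  0.1759]
t 22.2 pos [ 0.6044 -0.1896  0.1759] R 0.0484 ang 73.3 f [-2.   1.2  5.3] f_tan(cw) -2.26 f_rad 0.59 w 0.17 q6 1.23
[0, 0.0030, -0.0015, -0.0001, 0, 0, 0],
```

View pics/g.png

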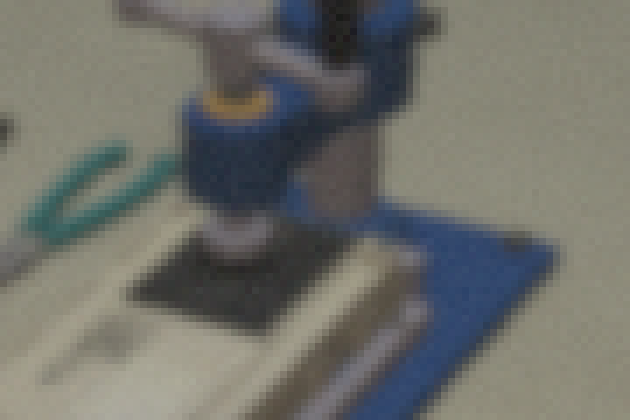

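The foot looks at or very near the unit's top, crop (235,258). The resting sideways force climbs: -0.2, -1.7, -2.1, -3.5 N. Red is near its rear limit, so I change over to black before the final turn.

step_arm([
  [[0.05,0,0,0,0,0,0],[0.05,0,0,0,0,0,0],[0.05,0,0,0.005,0,0,0],[0.05,0,0,0.045,0,0,0],[0.05,-0.003,-0.01,0.047,0,0,0],[0.05,-0.015,-0.05,0.047,0,0,0],[0.05,-0.028,-0.092,0.047,0,0,0],[0.05,-0.028,-0.092,0.047,0,0,0]],
])

```text
time: 23.2
tool_pos: [0.5751, -0.2845, 0.2221]
tcp_rot: [-3.136, 0.02, 0.003]
wrist_force: [0.8, 0.5, -0.0]
width: 0.587
```

```bash
python3 - <<'E'
from h import *
np.set_printoptions(precision=4,suppress=True)
im,P=cloud("scene");cv2.imwrite("pics/i.png",cv2.resize(im[130:290,220:400],None,fx=3.5,fy=3.5,interpolation=3))
for k,v in grips("scene",im,P).items():print(k,v)
z=P[...,2]
s=read_state();print(s["tool_pos"],s["wrist_force"],s["width"])
E
```

```text
red (69, array([ 0.5987, -0.1916,  0.1714]), array([ 0.5989, -0.191 ,  0.1857]), array([0.1498, 0.189 ]))
blk (158, array([ 0.5737, -0.2749,  0.1843]), array([ 0.5756, -0.257 ,  0.2236]), array([0.1482, 0.2285]))
[ 0.5756 -0.283   0.2221] [ 0.1159  0.0621 -0.0045] 0.5863582398486681
```

View pics/i.png

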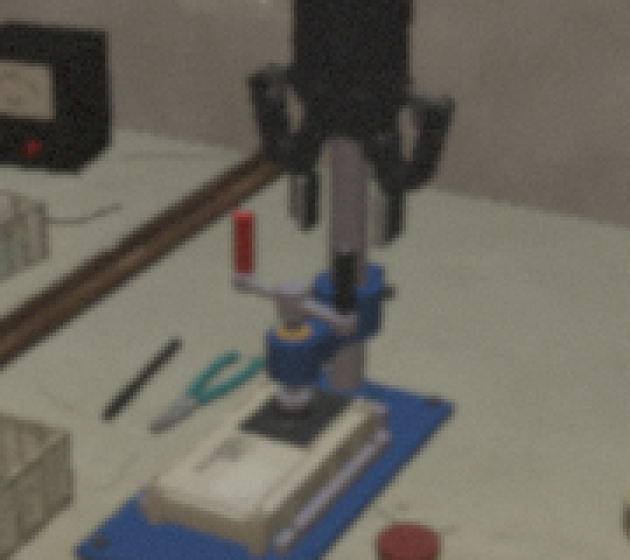

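Black is at (345,275) between the fingers, and red stayed where I left it. I grip black.

step_arm([
  [[0.05,0.0015,0.001,-0.015,0,0,0],[0.05,0.0015,0.001,-0.032,0,0,0],[0.05,0.0015,0.001,-0.045,0,0,0],[0.03,0.0015,0.001,-0.046,0,0,0],[0.0,0.0015,0.001,-0.046,0,0,0],[0.0,0.0015,0.001,-0.046,0,0,0],[0.0,0.0015,0.001,-0.046,0,0,0],[0.0,0.0015,0.001,-0.046,0,0,0]],
])

```text
time: 24.25
tool_pos: [0.5771, -0.2818, 0.176]
tcp_rot: [-3.134, 0.019, 0.002]
wrist_force: [1.2, 0.7, -3.8]
width: 0.174
```

```bash
python3 -c "
from h import *
rest(4)
arc(np.r_[2:17:2])"
```

```text
rest f_tan -0.60 +-0.26 f_rad -1.46 fz -4.25 pos [ 0.5771 -0.2818  0.176 ]
t 24.45 pos [ 0.5771 -0.2818  0.176 ] R 0.0477 ang -106.3 f [ 1.2  1.1 -4.2] f_tan(cw) -0.84 f_rad -1.34 w 0.171 q6 1.08
[0, -0.0017, 0.0003, -0.0001, 0, 0, 0], [0, -0.0033, 0.0008, -0.0001, 0, 0, 0], [0, -0.0048, 0.0014, -0.0002, 0, 0, 0], [0, -0.0064, 0.0021, -0.0002, 0, 0, 0], [0, -0.0079, 0.0028, -0.0003, 0, 0, 0], [0, -0.0094, 0.0036, -0.0003, 0, 0, 0], [0, -0.0108, 0.0044, -0.0004, 0, 0, 0], [0, -0.0122, 0.0053, -0.0004, 0, 0, 0],
```

step_arm([
  [[0,-0.0017,0.0003,-0.0003,0,0,0],[0,-0.0033,0.0008,-0.0004,0,0,0],[0,-0.0048,0.0014,-0.0005,0,0,0],[0,-0.0064,0.0021,-0.0005,0,0,0],[0,-0.0079,0.0028,-0.0006,0,0,0],[0,-0.0094,0.0036,-0.0006,0,0,0],[0,-0.0108,0.0044,-0.0007,0,0,0],[0,-0.0122,0.0053,-0.0007,0,0,0]],
])

```text
time: 25.45
tool_pos: [0.5659, -0.2771, 0.1757]
tcp_rot: [-3.136, 0.019, -0.002]
wrist_force: [5.9, 0.0, -5.7]
width: 0.172
```

```bash
python3 -c "
from h import *
arc([])
rest(4)
arc(np.r_[2:17:2])"
```

```text
t 25.45 pos [ 0.5659 -0.2771  0.1757] R 0.0479 ang -120.9 f [ 5.9  0.  -5.7] f_tan(cw) -5.07 f_rad -3.07 w 0.172 q6 1.08

rest f_tan -4.51 +-0.45 f_rad -2.15 fz -5.13 pos [ 0.5658 -0.277   0.1757]
t 25.65 pos [ 0.5658 -0.2771  0.1757] R 0.0479 ang -121.1 f [ 4.8 -0.6 -4.9] f_tan(cw) -4.45 f_rad -1.97 w 0.172 q6 1.08
[0, -0.0015, 0.0008, -0.0001, 0, 0, 0], [0, -0.0028, 0.0018, -0.0001, 0, 0, 0], [0, -0.0042, 0.0028, -0.0002, 0, 0, 0], [0, -0.0055, 0.0038, -0.0002, 0, 0, 0], [0, -0.0068, 0.0049, -0.0003, 0, 0, 0], [0, -0.0080, 0.0060, -0.0003, 0, 0, 0], [0, -0.0092, 0.0072, -0.0004, 0, 0, 0], [0, -0.0104, 0.0084, -0.0004, 0, 0, 0],
```

step_arm([
  [[0,-0.0007,0.0004,-0.0002,0,0,0],[0,-0.0015,0.0008,-0.0003,0,0,0],[0,-0.0022,0.0013,-0.0004,0,0,0],[0,-0.0028,0.0018,-0.0004,0,0,0],[0,-0.0035,0.0023,-0.0005,0,0,0],[0,-0.0042,0.0028,-0.0005,0,0,0],[0,-0.0049,0.0033,-0.0006,0,0,0],[0,-0.0055,0.0038,-0.0006,0,0,0]],
])

```text
time: 26.65
tool_pos: [0.5612, -0.274, 0.1756]
tcp_rot: [-3.137, 0.019, -0.005]
wrist_force: [5.8, -1.9, -6.0]
width: 0.169
```

```bash
python3 -c "
from h import *
arc([])
rest(6)
arc(np.r_[1:9])"
```

```text
t 26.65 pos [ 0.5612 -0.274   0.1756] R 0.048 ang -127.7 f [ 5.8 -1.9 -6. ] f_tan(cw) -5.71 f_rad -2.02 w 0.169 q6 1.08

rest f_tan -5.24 +-0.28 f_rad -2.41 fz -5.70 pos [ 0.5611 -0.274   0.1756]
t 26.95 pos [ 0.5611 -0.274   0.1756] R 0.048 ang -127.7 f [ 5.2 -1.2 -5.3] f_tan(cw) -4.84 f_rad -2.17 w 0.172 q6 1.08
[0, -0.0007, 0.0005, -0.0000, 0, 0, 0], [0, -0.0013, 0.0010, -0.0001, 0, 0, 0], [0, -0.0019, 0.0016, -0.0001, 0, 0, 0], [0, -0.0026, 0.0021, -0.0001, 0, 0, 0], [0, -0.0032, 0.0027, -0.0001, 0, 0, 0], [0, -0.0038, 0.0033, -0.0002, 0, 0, 0], [0, -0.0044, 0.0039, -0.0002, 0, 0, 0], [0, -0.0050, 0.0045, -0.0002, 0, 0, 0],
```

The resting rise is about 4.7 N over the free value of about 0.5 N. The slope points to touch at about +100°, so the bar is 44–50° past touch, which matches roughly 25 N. I stop turning, let go and withdraw.

step_arm([
  [[0.05,0,0,0,0,0,0],[0.05,0,0,0,0,0,0],[0.05,0,0,0,0,0,0],[0.05,0,0,0.03,0,0,0],[0.05,0,0,0.07,0,0,0],[0.05,0,0,0.11,0,0,0],[0.05,-0.05,-0.03,0.12,0,0,0],[0.05,-0.1,-0.06,0.12,0,0,0]],
])

```text
time: 27.95
tool_pos: [0.461, -0.3348, 0.2978]
tcp_rot: [-3.14, 0.016, -0.009]
wrist_force: [-0.3, -1.1, 0.2]
width: 0.584
```

step_arm([
  [[0.05,-0.02,-0.05,0,0,0,0],[0.05,-0.04,-0.1,0,0,0,0],[0.05,-0.05,-0.15,0,0,0,0],[0.05,-0.06,-0.2,0,0,0,0],[0.05,-0.06,-0.22,0,0,0,0],[0.05,-0.06,-0.22,0,0,0,0],[0.05,-0.06,-0.22,0,0,0,0],[0.05,-0.06,-0.22,0,0,0,0]],
])

```text
time: 28.95
tool_pos: [0.4013, -0.5537, 0.2981]
tcp_rot: [-3.14, 0.014, -0.009]
wrist_force: [0.1, 0.5, -0.5]
width: 0.587
```

```bash
python3 - <<'E'
from h import *
np.set_printoptions(precision=4,suppress=True)
im,P=cloud("scene")
for k,v in grips("scene",im,P).items():print(k,v)
for t in("pen","tin","cutters"):
    print(t,[(round(r["score"],2),w("scene",r["xyz"])) for r in spot_in("scene",t)[:1]])
A=im[150:270,230:350]
im,P=cloud("top")
for k,v in grips("top",im,P).items():print(k,v)
z=P[...,2];hs=cv2.cvtColor(im,cv2.COLOR_BGR2HSV)
un=(P[...,0]>.35)&(P[...,0]<.6)&(P[...,1]>-.3)&(P[...,1]<-.17)&(abs(z-.049)<.008)&(hs[...,1]<90)
print("unit pct",np.percentile(P[un],[.5,99.5],axis=0))
cv2.imwrite("pics/j.png",np.hstack([cv2.resize(x,(400,400),interpolation=3) for x in (A,im[160:290,230:360])]))
print(read_state()["tool_pos"],read_state()["wrist_force"],read_state()["time"])
E
```

```text
red (63, array([ 0.6131, -0.1984,  0.1701]), array([ 0.614 , -0.198 ,  0.1851]), array([0.1499, 0.1887]))
blk (105, array([ 0.5577, -0.2764,  0.1681]), array([ 0.5585, -0.2761,  0.1845]), array([0.1479, 0.1881]))
pen [(0.54, array([ 0.6382, -0.0742,  0.0092]))]
tin [(0.65, array([ 0.5095, -0.3654,  0.0205]))]
cutters [(0.54, array([ 0.6483, -0.1232,  0.0046]))]
red (64, array([ 0.6166, -0.199 ,  0.1839]), array([ 0.618 , -0.1984,  0.189 ]), array([0.1597, 0.1927]))
blk (246, array([ 0.6369, -0.2465,  0.1847]), array([ 0.6646, -0.239 ,  0.2212]), array([0.1427, 0.2274]))
unit pct [[ 0.4653 -0.2813  0.0412]
 [ 0.5987 -0.1909  0.0526]]
[ 0.4012 -0.5543  0.2982] [ 0.019  -0.0334 -0.451 ] 29.2
```

View pics/j.png

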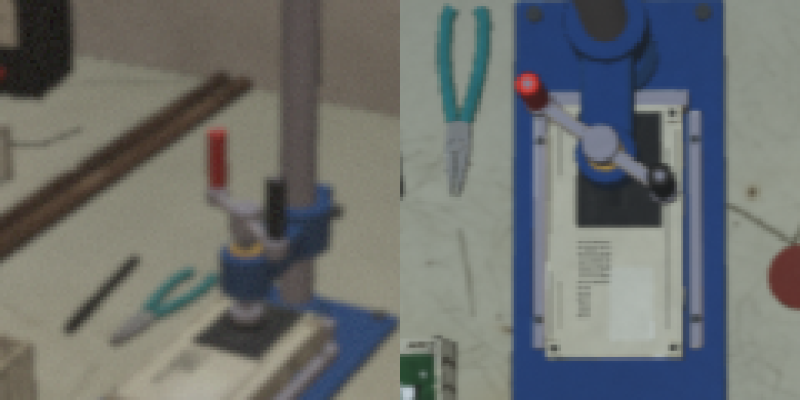

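The unit is home against the stop, right half (620,95), and the foot is on it. The handle stands where I left it, red at (530,90) and black at (662,182). Pen, tin and cutters are where they were. I hand in.

```bash
python3 -c "
from workcell import *
print(finish_job())"
```

```text
the job is handed in; nothing more can be done
None
```

I pushed the controller unit home against the back stop, clamped it with the T-handle and handed the job in at 29.2 s. The clamp force of about 25 N is my estimate from the sideways force at the grip; nothing measured it directly.

- **Push:** It stopped at about 8.5 N of contact. In the last pictures the rear edge lies on the stop. The front face reads x = 0.465, where I expected 0.464.
- **Screwing down:** I turned the handle clockwise in three strokes, on the black end, then red, then black, a little over one turn in all. The arm stayed clear of the column.
- **Clamp force:** Over the free value, the sideways force at rest had risen about 4.7 N, and about 5 N was to be expected at 25 N. The bar was about 44–52° past the estimated touch point, which gives about 24–28 N.
- **One reading disagreed:** The readings taken as each move ended, about 5.7 N, would suggest less, nearer 12–14 N. I trusted the resting readings because those last turns were slow, so the force had nearly settled by then. The free-turning baseline came from only a few noisy readings.
- **Last checks:** The handle stayed where I left it and the gripper is well clear, with no force on the wrist. Pen, tin and cutters measured within about 4 mm of where they were at the start, which is as good as the camera readings get.

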